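# Nest the steel beakers and cover them

### The arm

A 7-joint arm with a two-finger parallel gripper is mounted at the origin on a cart in front of the work surface, level with it; the furniture and walls round the work are solid. World frame = base frame: x ahead of the robot, y to its left, z up, the work surface at z = 0. Lengths are in mm, angles in rad, forces in N, time in s.
With the tool pointing down it reaches from about 350 to 900 mm from the base axis. Payload 7.2 kg.
Tool frame: the origin (TCP) lies at the very end of the fingers, on their centre line; the grasp point (between the pads) lies 19 mm behind it; z points along the fingers, y is the line along which they close (so a half turn about z gives the same grasp; the last joint's range is limited). The gripper opens to 88 mm and grips with 3 to 60 N. Pads are 20 mm wide; open, the fingers measure 115 mm over their backs; the gripper's body (75 mm by 178 mm) begins 61 mm behind the grasp point.
Start: joints at [-1.39, 0.411, -0.013, 1.596, 0.006, 1.134, -0.082], TCP at [153.91, 605.756, 222.653] pointing down, gripper open.
Joint ranges: [-2.95, 2.95], [-0.29, 1.99], [-1.47, 1.44], [0.14, 2.54], [-1.03, 4.17], [0.13, 1.85], [-2.86, 2.86]. Speed limits (rad/s): [2.39, 2.39, 3.01, 3.01, 3.14, 3.14, 3.14].

### API

Orientations are given as a rotation vector (axis times angle).
In Python, from plant import env gives the robot as it stands.
- The arm moves only by the shell command python3 jog.py [FORCE], which reads ROWS from standard input. ROWS is one flat JSON list of numbers that holds 1 to 5 rows one after another, with no inner brackets; each row has 5 numbers: the finger opening in mm, then dx, dy, dz in cm, then a turn about the tool's z in units of 0.25 rad; each row shifts and turns the commanded pose from where the row before left it, along the tool's axes as they then stand; what a row does not reach is not made up. A row lasts 1/12 s, in which the tool goes at most 41.7 mm and 0.125 rad, less where a joint would pass 70% of its speed; a pose out of reach is approached as far as the arm can. The fingers move at their own pace and stop on an object; FORCE is the grip in N (left out, the last holds). Time passes only in rows, so rows that do not move let the fingers close. It prints the time, the measured TCP pose, the force, the opening and the grip force at its end. Input that does not fit is refused with a message, and nothing moves.
- env.sense(): the state, without advancing time (a new reading comes with each control period).
- env.snapshot(name): name is "scene" or "top"; returns a dict with "frame" (384x512x3 uint8, red, green, blue), "z_map" (384x512 float32, mm along the optical axis (not along the pixel's ray), 0 where there is no reading), "fx", "fy", "cx", "cy" (pixels), "D" ([k1, k2, p1, p2, k3] as OpenCV has them; the pictures are not rectified), "eye" and "orientation" of the camera in the world. Camera axes: x right, y down, z forward; pixel columns grow to the right and rows downward; lengths in mm; the calibration is good to about 2 mm. A picture is of the moment at which its call begins.
- env.hand_in(): hands the job in; it is judged then, once.
The state is a dict: "clock": time; "qpos": joint angles; "qvel": joint speeds; "joint_efforts": joint torques, N m; "ee_pos": TCP position; "ee_rot": TCP orientation; "contact_force": force on the tool from outside, world axes, zero at the start; "ft_torque": the same for the moment, N m; "opening": finger opening in mm; "grasp_force": force on a finger pad.
Only numpy, scipy, OpenCV 4.12 (cv2) and the standard library are available. Lean on these libraries where they do the work, as an engineer would, in place of code of your own. Each camera call takes 0.05 s, during which the arm holds its last target. There are 200 camera calls.

### The job

Pack the set of clean steel beakers for the steriliser: first stand the wide beaker in the empty round metal base dish, then the middle beaker inside the wide one, then the narrow beaker inside the middle one, and last put the lid with the black knob on the narrow beaker. Each must stand upright and fully down before you bring the next. Leave the marker, the forceps, the covered dish, the specimen cup and the amber bottle where they are.

Things in the scene. Friction and masses are not known exactly. Their poses are not given: they have to be found in the camera images.
- beaker_wide: The widest and lowest beaker: plain straight-sided open stainless steel beaker, outside diameter 66 mm, inside 62 mm, height 45 mm, wall 2 mm, floor 3 mm thick. Stands upright. Origin: centre of its underside, z up. Can be gripped round its outside just below the rim.
- beaker_middle: The middle beaker: plain straight-sided open stainless steel beaker, outside diameter 50 mm, inside 46 mm, height 60 mm, wall 2 mm, floor 3 mm thick. Stands upright. Origin: centre of its underside, z up. Can be gripped round its outside just below the rim. Standing in the wide beaker its rim is 18 mm above the wide one's rim.
- beaker_narrow: The narrowest and tallest beaker: plain straight-sided open stainless steel beaker, outside diameter 35 mm, inside 31 mm, height 78 mm, wall 2 mm, floor 3 mm thick. Stands upright. Origin: centre of its underside, z up. Can be gripped round its outside just below the rim. Standing in the middle beaker its rim is 21 mm above the middle one's rim.
- lid: Round steel lid, 47 mm across, right way up. Skirt (inside 43 mm) hangs 8 mm below its plate (8 to 11 mm above the origin); black round knob, 16 mm across, 14 to 31 mm above the origin, on a thin neck. Origin: centre of the skirt's lower edge, z up. Seated, the plate rests on the narrow beaker's rim with the skirt outside it, origin 70 mm above that beaker's origin.
- base_dish: Round shallow aluminium dish, fixed to the bench, empty: outside diameter 96 mm, a raised rim 10 mm high and 6 mm wide round a flat floor of 84 mm diameter that is 4 mm above the bench. Origin: centre of its underside, z up.
- marker: Black marker, 15 x 130 x 17 mm, lying on the bench, to be left alone. Origin: centre of its underside; y along its length.
- forceps: Thin steel forceps, 14 x 126 x 9 mm, lying on the bench, to be left alone. Origin: centre of its underside; y along its length.
- dish: Covered clear culture dish, 91 mm across, 13 mm high, to be left alone. Origin: centre of its underside.
- specimen_cup: Specimen cup with an orange lid, 58 mm across, 64 mm high, to be left alone. Origin: centre of its underside.
- bottle: Amber bottle with a white cap, 46 mm across, 118 mm high, to be left alone. Origin: centre of its underside.

How it is judged (in metres and radians):
On the way, in this order (a step that is already met when the one before it is completed fails the run):
1. the wide beaker stands in the base dish and is let go (horizontal distance between beaker_wide and base_dish below 0.011 m and z of beaker_wide in the frame of base_dish between 0.001 and 0.008 m and angle between beaker_wide's own z axis and vertical below 0.1 rad and contact force between beaker_wide and the fingers below 0.1 N), for 0.2 s.
2. then the middle beaker stands in the wide one and is let go (horizontal distance between beaker_wide and base_dish below 0.011 m and z of beaker_wide in the frame of base_dish between 0.001 and 0.008 m and angle between each of beaker_wide, beaker_middle's own z axis and vertical below 0.1 rad and horizontal distance between beaker_middle and beaker_wide below 0.009 m and z of beaker_middle in the frame of beaker_wide between 0 and 0.007 m and contact force between beaker_middle and the fingers below 0.1 N), for 0.2 s.
3. then the narrow beaker stands in the middle one and is let go (horizontal distance between beaker_wide and base_dish below 0.011 m and z of beaker_wide in the frame of base_dish between 0.001 and 0.008 m and angle between each of beaker_wide, beaker_middle, beaker_narrow's own z axis and vertical below 0.1 rad and horizontal distance between beaker_middle and beaker_wide below 0.009 m and z of beaker_middle in the frame of beaker_wide between 0 and 0.007 m and horizontal distance between beaker_narrow and beaker_middle below 0.008 m and z of beaker_narrow in the frame of beaker_middle between 0 and 0.007 m and contact force between beaker_narrow and the fingers below 0.1 N), for 0.2 s.
4. last the lid sits on the narrow beaker and is let go (horizontal distance between beaker_wide and base_dish below 0.011 m and z of beaker_wide in the frame of base_dish between 0.001 and 0.008 m and angle between each of beaker_wide, beaker_middle, beaker_narrow, lid's own z axis and vertical below 0.1 rad and horizontal distance between beaker_middle and beaker_wide below 0.009 m and z of beaker_middle in the frame of beaker_wide between 0 and 0.007 m and horizontal distance between beaker_narrow and beaker_middle below 0.008 m and z of beaker_narrow in the frame of beaker_middle between 0 and 0.007 m and horizontal distance between lid and beaker_narrow below 0.007 m and z of lid in the frame of beaker_narrow between 0.067 and 0.074 m and contact force between lid and the fingers below 0.1 N), for 0.2 s.
At the end, for the whole second after the job is handed in: Each fully down: wide beaker in the base dish (centres within 11 mm), middle in wide (9 mm), narrow in middle (8 mm), lid on the narrow one's rim (7 mm); heights right to 3 mm, all upright to 0.1 rad, released and at rest (all of step 4 and linear speed of each of beaker_wide, beaker_middle, beaker_narrow, lid below 0.02 m/s and angular speed of each of beaker_wide, beaker_middle, beaker_narrow, lid below 0.3 rad/s and contact force between each of beaker_wide, beaker_middle, beaker_narrow and the fingers below 0.1 N); the robot touches nothing.
It fails at once if a bystander (marker, forceps, covered dish, specimen cup, bottle) is moved by more than 30 mm (distance of any of marker, forceps, dish, specimen_cup, bottle from where it was at the start of the episode above 0.03 m).
It also fails if it takes over 112 s, if anything falls off the work surface, if the arm or the gripper's body presses on something with over 40 N, if the wrist force passes 120 N, or if a joint passes its speed limit or range.

## Working session

There is one attempt and no reset: what is moved stays moved. The work goes in short steps, Python scripts to look and compute and a shell command to move; the robot and the scene stay as the last step left them, time stands still between calls to the robot, and variables do not carry over. Pictures are saved under pics/ and viewed, at most 14 in all, crops included, and the job is handed in when it is done.

```bash
ls; mkdir -p pics; cat > h.py <<'E'
import numpy as np, cv2
from scipy.spatial.transform import Rotation as R
from plant import env
def snap(n,f):
    s=env.snapshot(n); cv2.imwrite(f'pics/{f}.png',cv2.cvtColor(s['frame'],cv2.COLOR_RGB2BGR)); np.save(f'pics/{f}.npy',s,allow_pickle=True); return s
def load(f): return np.load(f'pics/{f}.npy',allow_pickle=True).item()
def rot(s):
    o=np.array(s['orientation'],float)
    return o if o.shape==(3,3) else R.from_rotvec(o).as_matrix() if o.size==3 else R.from_quat(o).as_matrix()
def K(s): return np.array([[s['fx'],0,s['cx']],[0,s['fy'],s['cy']],[0,0,1.]])
def rays(s,uv):
    p=cv2.undistortPoints(np.array(uv,float).reshape(-1,1,2),K(s),np.array(s['D'],float)).reshape(-1,2)
    return np.c_[p,np.ones(len(p))]
def onplane(s,uv,z):
    d=rays(s,uv)@rot(s).T; e=np.array(s['eye'],float); return e+d*((z-e[2])/d[:,2])[:,None]
def cloud(s):
    h,w=s['z_map'].shape; v,u=np.mgrid[:h,:w]; d=rays(s,np.c_[u.ravel(),v.ravel()])
    P=d*s['z_map'].reshape(-1,1)@rot(s).T+np.array(s['eye'],float)
    P[s['z_map'].ravel()==0]=np.nan; return P.reshape(h,w,3)
def rows(target,yaw=0):
    """delta in tool axes"""
    t=env.sense(); M=R.from_rotvec(t['ee_rot']).as_matrix(); return M.T@(np.array(target)-t['ee_pos'])
E
python3 - <<'E'
from h import *
t=env.sense(); print(t)
for n in('scene','top'):
    s=snap(n,n+'0'); print(n,s['eye'],s['orientation'],s['fx'],s['cx'],s['D'])
E
```

```text
jog.py
pics
plant.py
{'clock': 0.0, 'qpos': array([-1.3902266 ,  0.41190089, -0.01269805,  1.59704155,  0.00560765,
        1.13429329, -0.08218531]), 'qvel': array([-0.00029268, -0.00045717,  0.00108551,  0.00092657,  0.00138042,
        0.00066001,  0.00191701]), 'joint_efforts': array([-1.66238801e-04, -5.87949407e+01,  6.41436428e-01, -2.91071767e+01,
       -5.38446021e-02,  1.82537717e-02,  1.41850533e-04]), 'ee_pos': array([153.80941961, 605.25685551, 221.8095613 ]), 'ee_rot': array([-3.89704143e-01, -3.11725327e+00,  2.52230311e-03]), 'contact_force': array([-0.59259078,  0.28215958,  0.50921932]), 'ft_torque': array([-0.01628584, -0.00741432,  0.05390344]), 'grasp_force': 0.0, 'opening': 87.65590095518534}
scene [-357.97589728  555.29466624 1336.96285564] [-1.34213855  2.30861234 -0.81394481] 468.6097568012111 252.52359800992144 [-0.10474083  0.          0.          0.          0.        ]
top [ 405.65984364   76.77690244 1025.67205498] [-2.11860981  2.17131576 -0.18009542] 348.7058824542487 256.1511580743819 [-0.0268236  0.         0.         0.         0.       ]
```

View pics/scene0.png

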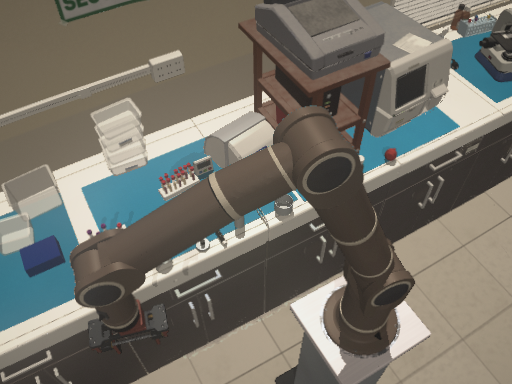

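View pics/top0.png

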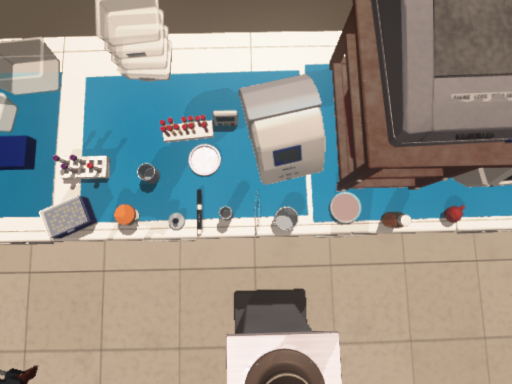

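Top view: base dish about (205,160), middle beaker (148,173), narrow (225,213), wide (285,218), lid (177,221). The marker (199,210), forceps (257,212), covered dish (345,207), cup (126,214) and bottle (397,220) are bystanders. The arm hides most of these in the scene view.

```bash
python3 - <<'E'
from h import *
s=load('top0'); P=cloud(s)
for n,(u,v) in dict(dish=(205,160),mid=(148,173),nar=(225,213),wide=(285,218),lid=(177,221),marker=(199,210),forc=(257,212),cd=(345,207),cup=(126,214),bot=(397,220),centrif=(285,130),rack=(187,127)).items():
    r=28 if n not in('nar','lid') else 18
    W=P[max(v-r,0):v+r,u-r:u+r].reshape(-1,3); W=W[np.isfinite(W[:,0])]
    o=W[W[:,2]>6]; zt=np.percentile(o[:,2],99)
    top=o[o[:,2]>zt-6]
    print(n,'plane pt',onplane(s,[(u,v)],0)[0].round(),'ztop',zt.round(1),'n',len(top),'mid-range',((top.max(0)+top.min(0))/2).round(1),'ext',(np.ptp(top,axis=0)).round())
b=P[225:228,100:400,2]; print('bench z',np.nanmedian(P[180:200,90:110,2]))
im=cv2.imread('pics/top0.png')[80:250,40:420]; cv2.imwrite('pics/c0.png',cv2.resize(im,None,fx=2.1,fy=2.1,interpolation=cv2.INTER_CUBIC))
E
```

```text
dish plane pt [657. 215.   0.] ztop 46.3 n 13 mid-range [729.6 265.4  49. ] ext [ 5. 42. 17.]
mid plane pt [621. 386.   0.] ztop 62.3 n 57 mid-range [613.4 375.3  60.1] ext [50. 50.  6.]
nar plane pt [496. 157.   0.] ztop 81.3 n 41 mid-range [491.6 150.6  78.7] ext [33. 33.  6.]
wide plane pt [477. -19.   0.] ztop 49.0 n 57 mid-range [472.3 -19.5  47.1] ext [65. 65.  8.]
lid plane pt [476. 298.   0.] ztop 31.9 n 23 mid-range [473.7 297.   29.7] ext [11. 12.  5.]
marker plane pt [506. 233.   0.] ztop 78.1 n 28 mid-range [491.6 157.4  76.2] ext [33. 19.  7.]
forc plane pt [496.  62.   0.] ztop 80.9 n 13 mid-range [491.3 136.9  78.7] ext [28.  6.  6.]
cd plane pt [ 505. -199.    0.] ztop 188.6 n 28 mid-range [ 551.6 -186.   190.9] ext [ 7. 23. 15.]
cup plane pt [500. 448.   0.] ztop 67.8 n 283 mid-range [492.7 430.8  65.8] ext [53. 57.  8.]
bot plane pt [ 462. -351.    0.] ztop 120.6 n 93 mid-range [ 455.2 -325.4  118.5] ext [27. 30.  7.]
centrif plane pt [746. -30.   0.] ztop 173.0 n 1108 mid-range [726.9 -12.8 171.6] ext [ 81. 145.   9.]
rack plane pt [762. 270.   0.] ztop 92.8 n 267 mid-range [744.4 264.9  91. ] ext [ 43. 129.   8.]
bench z -0.2829814222609457
```

View pics/c0.png

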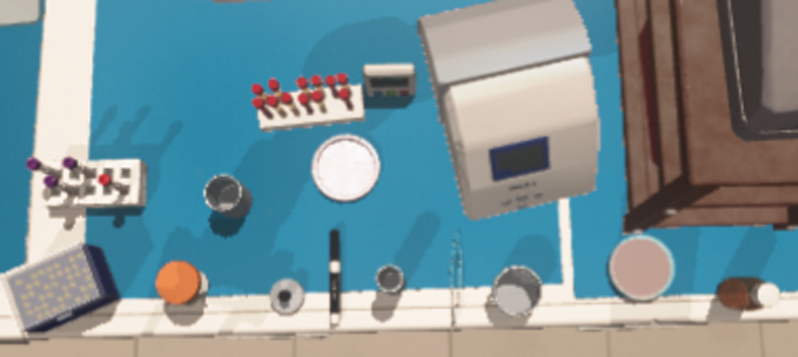

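Units first: shifts go in cm and turns go in units of 0.25 rad. So -0.125 rad is -0.5.

```bash
echo '[88,0,0,0,-0.5,88,0,0,0,-0.496,88,0,0,0,0]' | python3 jog.py 20; for i in 1 2; do :; done
echo '[88,-1.7,-3.4,0,0,88,-1.7,-3.4,0,0,88,-1.7,-3.4,0,0,88,-1.7,-3.4,0,0,88,-1.7,-3.4,0,0]' | python3 jog.py
echo '[88,-1.7,-3.4,0,0,88,-1.7,-3.4,0,0,88,-1.7,-3.4,0,0,88,-1.7,-3.4,0,0,88,-1.7,-3.4,0,0]' | python3 jog.py
echo '[88,-1.7,-3.4,0,0,88,-1.7,-3.4,0,0,88,-1.7,-3.4,0,0,88,-1.7,-3.4,0,0,88,-1.7,-3.4,0,0]' | python3 jog.py
echo '[88,-1.7,-3.4,0,0,88,-1.7,-3.4,0,0,88,-1.7,-3.4,0,0,88,0,0,0,0,88,0,0,0,0]' | python3 jog.py
python3 - <<'E'
from h import *
t=env.sense(); print(t['ee_pos'].round(1),R.from_rotvec(t['ee_rot']).as_matrix().round(3),t['qpos'].round(2),t['contact_force'])
snap('scene','scene1')
s=load('top0');P=cloud(s)
from scipy.optimize import least_squares
for n,c,z,r in (('wide',(472,-19),45,33),('mid',(613,375),60,25),('nar',(491,151),78,17.5),('dish',(650,212),10,48),('knob',(474,297),31,8)):
    m=(np.hypot(P[...,0]-c[0],P[...,1]-c[1])<r+12)&(abs(P[...,2]-z)<(6 if n!='dish' else 8))
    m=m&(P[...,2]>(4 if n=='dish' else 0))
    cn,_=cv2.findContours(m.astype(np.uint8),cv2.RETR_EXTERNAL,cv2.CHAIN_APPROX_NONE)
    u=np.concatenate(cn).reshape(-1,2); (X,Y),rad=cv2.minEnclosingCircle(onplane(s,u,z)[:,:2].astype(np.float32))
    (ex,ey),ax,_=cv2.fitEllipse(u) if len(u)>5 else ((0,0),(0,0),0)
    print(n,len(u),'circ',round(X,1),round(Y,1),round(rad,1),'ell',onplane(s,[(ex,ey)],z)[0].round(1), 'px',round(ex,1),round(ey,1),'z med',np.nanmedian(P[m][:,2]).round(1))
E
```

```text
clock: 0.35
ee_pos: [153.8, 605.5, 222.2]
ee_rot: [0.009, -3.141, 0.001]
contact_force: [-0.5, -1.1, 0.0]
opening: 87.8
grasp_force: 0.0
clock: 0.77
ee_pos: [239.4, 433.9, 222.4]
ee_rot: [-0.007, -3.141, 0.0]
contact_force: [0.7, 0.1, -0.5]
opening: 87.4
grasp_force: 0.0
clock: 1.18
ee_pos: [324.3, 263.9, 222.7]
ee_rot: [-0.007, -3.141, -0.001]
contact_force: [0.9, 0.7, -0.4]
opening: 87.7
grasp_force: 0.0
clock: 1.6
ee_pos: [409.4, 94.0, 222.8]
ee_rot: [0.007, 3.141, 0.001]
contact_force: [0.3, 0.7, -1.0]
opening: 88.1
grasp_force: 0.0
clock: 2.02
ee_pos: [460.4, -8.2, 222.5]
ee_rot: [-0.013, -3.141, 0.001]
contact_force: [-0.4, 1.2, 0.1]
opening: 87.7
grasp_force: 0.0
[460.4  -8.2 222.5] [[-1.     0.008 -0.   ]
 [ 0.008  1.    -0.   ]
 [ 0.    -0.    -1.   ]] [-0.5   0.12  0.46  2.   -0.06  1.03  1.55] [-0.43959233  1.18796435  0.05643602]
wide 121 circ 472.9 -19.3 33.3 ell [472.7 -19.2  45. ] px 286.4 218.3 z med 44.5
mid 48 circ 613.1 374.3 25.7 ell [612.9 374.8  60. ] px 145.7 171.6 z med 59.3
nar 35 circ 490.7 149.7 17.8 ell [490.9 150.1  78. ] px 225.2 212.2 z med 77.2
dish 97 circ 649.0 210.8 58.2 ell [655.4 214.2  10. ] px 204.9 159.8 z med 6.3
knob 14 circ 474.6 296.9 7.4 ell [474.1 296.8  31. ] px 175.0 220.8 z med 30.4
```

View pics/scene1.png

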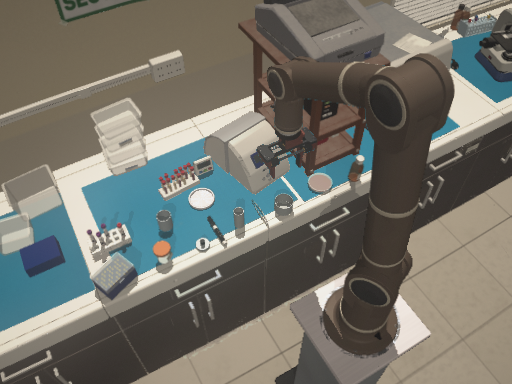

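The scene view now shows every part clear of the arm: dish (201,199), middle (165,220), narrow (239,217), wide (284,204), lid (203,244). I'll triangulate each one against the top view.

```bash
cat >> h.py <<'E'
def meas(s,c,z,r,tol=6,verbose=''):
    """rim ellipse from a depth-band mask -> pixel centre, point on plane z, enclosing radius"""
    P=cloud(s); m=(np.hypot(P[...,0]-c[0],P[...,1]-c[1])<r+8)&(abs(P[...,2]-z)<tol)
    cn,_=cv2.findContours(m.astype(np.uint8),cv2.RETR_EXTERNAL,cv2.CHAIN_APPROX_NONE)
    u=np.concatenate(cn).reshape(-1,2); q=onplane(s,u,z)[:,:2].astype(np.float32)
    (X,Y),rad=cv2.minEnclosingCircle(q)
    pc=np.array([X,Y,z]); Rm=rot(s)
    px=cv2.projectPoints(pc.reshape(1,3),cv2.Rodrigues(Rm.T)[0],-Rm.T@np.array(s['eye'],float),K(s),np.array(s['D'],float))[0].ravel()
    return pc,rad,px,np.median(P[m][:,2])
def tri(sa,pa,sb,pb):
    A=[];
    for s,p in((sa,pa),(sb,pb)):
        d=rot(s)@rays(s,[p])[0]; A.append((np.array(s['eye'],float),d/np.linalg.norm(d)))
    S=sum(np.eye(3)-np.outer(d,d) for e,d in A); b=sum((np.eye(3)-np.outer(d,d))@e for e,d in A)
    x=np.linalg.solve(S,b); return x,max(np.linalg.norm((np.eye(3)-np.outer(d,d))@(x-e)) for e,d in A)
E
python3 - <<'E'
from h import *
a,b=load('top0'),load('scene1')
for n,c,z,r in (('wide',(472,-19),45,33),('mid',(613,375),60,25),('nar',(491,151),78,17.5),('knob',(474,297),31,8)):
    A=meas(a,c,z,r);B=meas(b,c,z,r); x,e=tri(a,A[2],b,B[2])
    print(n,A[0].round(1),A[1],A[3],'|',B[0].round(1),B[1],B[3],'| tri',x.round(1),round(e,1))
# dish: bright mask
for s,(u,v) in((a,(205,160)),(b,(201,199))):
    f=s['frame'].astype(int); m=(f[...,0]>110).astype(np.uint8); w=np.zeros_like(m); w[v-24:v+24,u-24:u+24]=1; m*=w
    cn,_=cv2.findContours(m,cv2.RETR_EXTERNAL,cv2.CHAIN_APPROX_NONE); cc=max(cn,key=cv2.contourArea)
    el=cv2.fitEllipse(cc); print('dish',el,onplane(s,[el[0]],10)[0].round(1),cv2.minEnclosingCircle(onplane(s,cc.reshape(-1,2),10)[:,:2].astype(np.float32)))
    s['d']=el[0]
print(tri(a,a['d'],b,b['d']))
E
```

```text
wide [472.9 -19.3  45. ] 33.30256652832031 44.498216645002 | [468.3 -19.1  45. ] 35.9850959777832 44.819905217968426 | tri [472.8 -20.9  38.9] 1.1
mid [613.1 374.3  60. ] 25.660858154296875 59.294137580626966 | [609.3 377.   60. ] 26.623687744140625 57.34322598608253 | tri [614.4 376.2  53.4] 0.2
nar [490.7 149.7  78. ] 17.784751892089844 77.15752075315208 | [485.4 150.4  78. ] 20.70720672607422 75.83192045709552 | tri [490.6 149.2  71.5] 1.2
knob [474.6 296.9  31. ] 7.3899712562561035 30.43533247621326 | [470.8 299.5  31. ] 9.03243350982666 28.51301906539129 | tri [475.  298.3  24.5] 0.1
dish ((204.0814666748047, 159.24404907226562), (31.199058532714844, 32.45161819458008), 68.76549530029297) [657.1 216.6  10. ] ((657.726806640625, 216.30075073242188), 49.51499557495117)
dish ((201.04498291015625, 198.0404052734375), (21.024551391601562, 25.971134185791016), 81.11905670166016) [651.5 217.3  10. ] ((652.77587890625, 218.19732666015625), 50.82387924194336)
(array([657.92163032, 216.46138453,   2.96353692]), np.float64(1.347782559275108))
```

The two views agree to about 4 mm, with a constant scene-camera offset, and the depth heights match the text (44.5, 59, 77, 30). I'll use the top-view values and fetch the wide beaker.

```bash
echo '[88,-1.2,-1.1,0,0,88,0,0,3.8,0,88,0,0,3.8,0,88,0,0,3.8,0,88,0,0,3,0]' | python3 jog.py 20
echo '[88,0,0,2,0,88,0,0,2,0,88,0,0,1,0,88,0,0,0,0,88,0,0,0,0]' | python3 jog.py
```

```text
clock: 2.48
ee_pos: [470.7, -15.3, 76.4]
ee_rot: [0.001, -3.14, -0.001]
contact_force: [0.3, 0.6, 0.1]
opening: 87.8
grasp_force: 0.0
clock: 2.9
ee_pos: [471.8, -16.5, 28.8]
ee_rot: [0.0, -3.141, -0.0]
contact_force: [-0.2, 0.3, -0.5]
opening: 87.7
grasp_force: 0.0
```

Scaled: -3 mm is -0.3, -1 mm is -0.1.

```bash
echo '[88,-0.1,-0.3,0,0,75,0,0,0,0,60,0,0,0,0,60,0,0,0,0,60,0,0,0,0]' | python3 jog.py 20
echo '[60,0,0,0,0,60,0,0,0,0,60,0,0,0,0,60,0,0,-1,0,60,0,0,0,0]' | python3 jog.py
```

```text
clock: 3.32
ee_pos: [473.4, -20.0, 29.2]
ee_rot: [-0.0, 3.141, 0.001]
contact_force: [-0.0, -0.4, 3.7]
opening: 65.2
grasp_force: 20.1
clock: 3.73
ee_pos: [473.6, -20.4, 39.9]
ee_rot: [0.0, 3.14, 0.0]
contact_force: [-0.1, -0.5, -0.8]
opening: 64.5
grasp_force: 20.0
```

```bash
echo '[60,0,0,-3.5,0,60,0,0,-3.5,0,60,0,0,-3.5,0,60,0,2,0,0,60,0,3.6,0,0]' | python3 jog.py 25
echo '[60,0,3.6,0,0,60,0,3.6,0,0,60,0,3.6,0,0,60,0,3.6,0,0,60,0,3.6,0,0]' | python3 jog.py
echo '[60,-3,0,0,0,60,-3.7,0,0,0,60,-3.7,0,0,0,60,-3.7,0,0,0,60,-3.7,0,0,0]' | python3 jog.py
echo '[60,-0.5,0,0,0,60,0,0,0,0,60,0,0,0,0]' | python3 jog.py
python3 - <<'E'
from h import *
print(rows((656.5,215.5,100)).round(1),env.sense()['qpos'].round(2))
s=snap('top','top1')
cv2.imwrite('pics/c1.png',cv2.resize(cv2.imread('pics/top1.png')[80:250,100:330],None,fx=3,fy=3))
E
```

```text
clock: 4.15
ee_pos: [474.7, 33.1, 146.3]
ee_rot: [0.01, 3.136, 0.0]
contact_force: [1.0, 0.9, -1.3]
opening: 65.2
grasp_force: 25.0
clock: 4.57
ee_pos: [472.6, 217.5, 143.9]
ee_rot: [-0.0, 3.141, 0.0]
contact_force: [0.9, 0.1, 0.3]
opening: 64.7
grasp_force: 25.0
clock: 4.98
ee_pos: [652.3, 216.0, 143.6]
ee_rot: [0.002, -3.141, 0.0]
contact_force: [0.4, 0.7, -1.1]
opening: 65.1
grasp_force: 25.0
clock: 5.23
ee_pos: [655.2, 215.5, 142.9]
ee_rot: [-0.0, -3.14, 0.001]
contact_force: [-0.1, 0.1, -1.3]
opening: 65.0
grasp_force: 25.0
[-1.4  0.  42.9] [-0.62  0.61  0.36  1.52 -0.24  1.06  1.37]
```

View pics/c1.png

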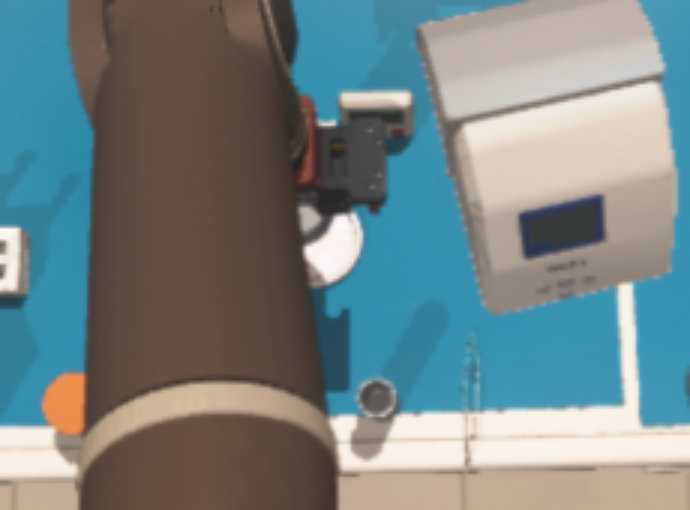

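The beaker is held over the dish (dish edge at about (330,250) in the crop) and clear of the centrifuge. Lowering now.

Scaled: 25 mm is 2.5, -1 mm is -0.1.

```bash
echo '[60,-0.1,0,3,0,60,0,0,3,0,60,0,0,2.5,0,60,0,0,1.2,0,60,0,0,0,0]' | python3 jog.py
echo '[60,0,0,0.6,0,60,0,0,0.4,0,60,0,0,0.2,0,60,0,0,0,0,60,0,0,0,0]' | python3 jog.py
```

```text
clock: 5.7
ee_pos: [654.0, 215.9, 44.1]
ee_rot: [0.002, -3.137, 0.002]
contact_force: [0.1, -0.0, -0.1]
opening: 64.5
grasp_force: 25.0
clock: 6.12
ee_pos: [657.4, 216.0, 35.5]
ee_rot: [-0.0, 3.141, 0.001]
contact_force: [0.6, 0.7, 0.1]
opening: 65.1
grasp_force: 25.0
```

```bash
echo '[60,0,0,0.1,0,60,0,0,0.1,0,60,0,0,0.1,0,60,0,0,0,0,60,0,0,0,0]' | python3 jog.py
```

```text
clock: 6.53
ee_pos: [659.1, 216.3, 33.8]
ee_rot: [0.0, 3.137, 0.003]
contact_force: [1.5, 0.6, 7.7]
opening: 64.8
grasp_force: 25.0
```

Scaled: 11 mm is 1.1, -35 mm is -3.5.

```bash
echo '[70,0,0,0,0,80,0,0,0,0,88,0,0,0,0,88,0,0,0,0,88,0,0,0,0]' | python3 jog.py
echo '[88,0,0,-2,0,88,0,0,-3.5,0,88,0,0,-3.5,0,88,0,0,-2,0,88,0,2,0,0]' | python3 jog.py
echo '[88,1.1,3.5,0,0,88,1.1,3.5,0,0,88,1.1,3.5,0,0,88,1.1,3.4,0,0,88,0,0,0,0]' | python3 jog.py
python3 - <<'E'
from h import *
print(rows((613,374.5,46)).round(1),env.sense()['ee_pos'].round(1))
s=snap('top','top2'); b=snap('scene','scene2')
for c in(s,b):
    try: print(meas(c,(657,216),49,33))
    except Exception as e: print(e)
cv2.imwrite('pics/c2.png',cv2.resize(cv2.imread('pics/scene2.png')[130:290,60:330],None,fx=2.9,fy=2.9))
E
```

```text
clock: 6.95
ee_pos: [656.7, 215.8, 31.3]
ee_rot: [0.0, -3.141, 0.0]
contact_force: [0.1, 0.0, -0.7]
opening: 87.7
grasp_force: 0.0
clock: 7.37
ee_pos: [660.8, 231.2, 147.8]
ee_rot: [0.009, 3.133, 0.0]
contact_force: [0.6, -0.8, 0.7]
opening: 87.7
grasp_force: 0.0
clock: 7.78
ee_pos: [607.7, 385.3, 140.7]
ee_rot: [0.017, -3.138, -0.008]
contact_force: [-0.9, 0.9, -0.3]
opening: 87.9
grasp_force: 0.0
[ -5.5 -11.4  94.6] [607.7 385.3 140.7]
(array([658.38269043, 214.70143127,  49.        ]), 33.547760009765625, array([202.86135405, 155.55382912]), np.float64(48.315827318274046))
(array([655.18377686, 216.12612915,  49.        ]), 34.92713165283203, array([199.83952089, 190.42200078]), np.float64(46.55836044255784))
```

View pics/c2.png

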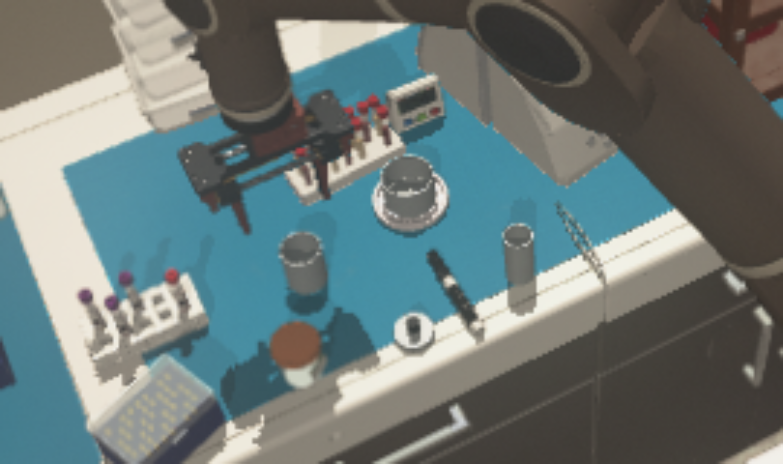

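The wide beaker stands upright in the dish (crop (408,190)), measured at (657.5, 215) with its rim at 48 mm. Step 1 is done, so on to the middle beaker.

Scaled: -5 mm is -0.5, 30 mm is 3.

```bash
echo '[88,-0.5,-1.1,0,0,88,0,0,3,0,88,0,0,0,0,88,0,0,0,0]' | python3 jog.py
python3 - <<'E'
from h import *
print(rows((613,374.5,46)).round(1))
E
```

```text
clock: 8.22
ee_pos: [618.0, 360.5, 110.4]
ee_rot: [-0.005, -3.139, 0.004]
contact_force: [1.0, 0.3, 0.8]
opening: 88.5
grasp_force: 0.0
[ 4.9 14.1 64.4]
```

```bash
echo '[88,0,0,0,0,88,0,0,0,0,88,0,0,0,0]' | python3 jog.py|sed -n 1,2p
python3 - <<'E'
from h import *
print(rows((613,374.5,46)).round(1),env.sense()['qpos'].round(2))
E
```

```text
clock: 8.47
ee_pos: [618.7, 363.9, 112.9]
[ 5.8 10.5 67. ] [-0.81  0.68  0.34  1.47 -0.25  1.03  1.16]
```

Scaled: 9 mm is 0.9, 5 mm is 0.5.

```bash
echo '[88,0.5,0.9,0,0,88,0,0,0,0,88,0,0,0,0,88,0,0,0,0,88,0,0,0,0]' | python3 jog.py|sed -n 1,2p
echo '[88,0,0,0,0,88,0,0,0,0,88,0,0,0,0]' | python3 jog.py|sed -n 1,2p
python3 - <<'E'
from h import *
print(rows((613,374.5,46)).round(1))
E
```

```text
clock: 8.88
ee_pos: [613.0, 372.9, 111.7]
clock: 9.13
ee_pos: [613.1, 372.6, 111.6]
[ 0.1  1.9 65.6]
```

Scaled: 20 mm is 2, 5 mm is 0.5.

```bash
echo '[88,0,0.2,2,0,88,0,0,2,0,88,0,0,2,0,88,0,0,0.5,0,88,0,0,0,0]' | python3 jog.py|sed -n 1,3p
echo '[88,0,0,0,0,88,0,0,0,0,65,0,0,0,0,45,0,0,0,0,45,0,0,0,0]' | python3 jog.py 20
echo '[45,0,0,0,0,45,0,0,0,0,45,0,0,0,0,45,0,0,0,0,45,0,0,0,0]' | python3 jog.py
```

```text
clock: 9.55
ee_pos: [611.9, 374.2, 44.8]
ee_rot: [0.0, -3.139, 0.003]
clock: 9.97
ee_pos: [613.3, 375.1, 47.6]
ee_rot: [-0.0, 3.141, 0.001]
contact_force: [0.6, -0.6, -0.3]
opening: 71.3
grasp_force: 0.0
clock: 10.38
ee_pos: [613.0, 374.9, 46.8]
ee_rot: [-0.0, 3.141, 0.0]
contact_force: [-1.0, -0.2, 0.3]
opening: 49.9
grasp_force: 20.0
```

```bash
echo '[45,0,0,-1.5,0,45,0,0,-2.5,0,45,0,0,-2.5,0,45,0,0,-2.5,0,45,0,0,0,0]' | python3 jog.py 25|sed -n 1,2p
echo '[45,-0.7,-2.5,0,0,45,-0.7,-2.5,0,0,45,-0.7,-2.5,0,0,45,-0.7,-2.5,0,0,45,-0.7,-2.5,0,0]' | python3 jog.py|sed -n 1,2p
echo '[45,-0.7,-2.5,0,0,45,-0.2,-1,0,0,45,0,0,0,0,45,0,0,0,0,45,0,0,0,0]' | python3 jog.py|sed -n 1,2p
echo '[45,0,0,0,0,45,0,0,0,0,45,0,0,0,0,45,0,0,0,0,45,0,0,0,0]' | python3 jog.py
python3 - <<'E'
from h import *
print(rows((657.5,215,46.8+7)).round(1))
b=snap('scene','scene3')
cv2.imwrite('pics/c3.png',cv2.resize(cv2.imread('pics/scene3.png')[130:290,60:330],None,fx=2.9,fy=2.9))
E
```

```text
clock: 10.8
ee_pos: [615.8, 376.0, 143.7]
clock: 11.22
ee_pos: [648.1, 248.6, 137.2]
clock: 11.63
ee_pos: [656.3, 217.6, 136.6]
clock: 12.05
ee_pos: [656.9, 215.3, 136.6]
ee_rot: [0.001, -3.142, -0.0]
contact_force: [0.5, -0.7, -1.1]
opening: 49.7
grasp_force: 25.0
[-0.6 -0.3 82.8]
```

View pics/c3.png

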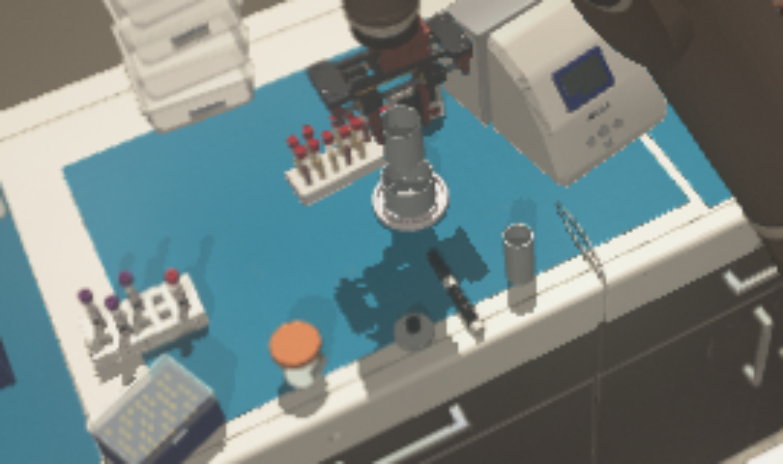

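The middle beaker (crop (403,130)) hangs upright and centred over the wide one (408,190). Lowering.

Scaled: 5 mm is 0.5, 20 mm is 2.

```bash
echo '[45,-0.05,0,1.5,0,45,0,0,2,0,45,0,0,2,0,45,0,0,1.5,0,45,0,0,0.5,0]' | python3 jog.py|sed -n 1,4p
echo '[45,0,0,0,0,45,0,0,0,0,45,0,0,0.2,0,45,0,0,0.2,0,45,0,0,0,0]' | python3 jog.py|sed -n 1,4p
echo '[45,0,0,0.1,0,45,0,0,0.1,0,45,0,0,0.1,0,45,0,0,0,0,45,0,0,0,0]' | python3 jog.py
```

```text
clock: 12.52
ee_pos: [655.9, 214.5, 58.9]
ee_rot: [0.0, -3.138, 0.002]
contact_force: [-0.3, -0.8, -1.4]
clock: 12.93
ee_pos: [657.8, 215.0, 58.2]
ee_rot: [-0.0, 3.141, 0.001]
contact_force: [-0.6, 0.2, -0.6]
clock: 13.35
ee_pos: [657.5, 214.8, 54.6]
ee_rot: [0.0, -3.141, -0.0]
contact_force: [0.1, 0.5, -1.0]
opening: 50.3
grasp_force: 25.0
```

Scaled: 1 mm is 0.1, 0.5 mm is 0.05.

```bash
echo '[45,0,0,0.1,0,45,0,0,0.05,0,45,0,0,0,0,45,0,0,0,0,45,0,0,0,0]' | python3 jog.py
```

```text
clock: 13.77
ee_pos: [657.8, 215.0, 53.7]
ee_rot: [-0.0, 3.141, 0.001]
contact_force: [-0.7, 0.9, 5.0]
opening: 49.7
grasp_force: 25.0
```

Scaled: -15 mm is -1.5, -25 mm is -2.5.

```bash
echo '[60,0,0,0,0,75,0,0,0,0,80,0,0,0,0,80,0,0,0,0,80,0,0,0,0]' | python3 jog.py
echo '[80,0,0,-1.5,0,80,0,0,-2.5,0,80,0,0,-2.5,0,80,0,0,-1,0,80,1,0,0,0]' | python3 jog.py|sed -n 1,2p
echo '[80,2.5,-1.1,0,0,80,2.5,-1.1,0,0,80,2.5,-1.1,0,0,80,2.5,-1.1,0,0,80,2.5,-1.1,0,0]' | python3 jog.py|sed -n 1,2p
echo '[80,2.5,-0.8,0,0,80,0.7,-0.2,0,0,80,0,0,0,0,80,0,0,0,0,80,0,0,0,0]' | python3 jog.py|sed -n 1,2p
echo '[80,0,0,0,0,80,0,0,0,0,80,0,0,0,0]' | python3 jog.py|sed -n 1,3p
python3 - <<'E'
from h import *
print(rows((490.7,150,62)).round(1))
s=snap('top','top3'); b=snap('scene','scene3b')
for c in(s,b):
  for t in (((657,215),67,25),((490.7,150),78,17.5)):
    try: print(meas(c,*t))
    except Exception as e: print(e)
E
```

```text
clock: 14.18
ee_pos: [657.3, 214.8, 52.8]
ee_rot: [0.0, -3.141, 0.0]
contact_force: [-0.1, -0.1, -0.8]
opening: 78.5
grasp_force: 0.0
clock: 14.6
ee_pos: [650.4, 214.9, 131.2]
clock: 15.02
ee_pos: [521.0, 159.3, 127.6]
clock: 15.43
ee_pos: [491.9, 150.5, 128.3]
clock: 15.68
ee_pos: [491.0, 150.0, 127.9]
ee_rot: [0.0, -3.142, 0.001]
[ 0.3  0.1 65.9]
(array([657.93182373, 214.31159973,  67.        ]), 25.32430648803711, array([202.09829511, 154.12358822]), np.float64(66.85818651346955))
need at least one array to concatenate
(array([654.28869629, 215.19207764,  67.        ]), 26.194412231445312, array([199.68394226, 187.26702288]), np.float64(65.13113639083417))
(array([486.93554688, 151.92098999,  78.        ]), 19.405908584594727, array([237.87445012, 211.33500142]), np.float64(75.26863747035122))
```

The middle beaker is seated: rim at 66.9 mm, centred at (657.7, 214.5). Now the narrow beaker.

```bash
echo '[80,0,0,1.5,0,80,0,0,2,0,80,0,0,2,0,80,0,0,1.1,0,80,0,0,0,0]' | python3 jog.py|sed -n 1,3p
echo '[80,0,0,0,0,80,0,0,0,0,60,0,0,0,0,45,0,0,0,0,30,0,0,0,0]' | python3 jog.py 20|sed -n 1,5p
echo '[30,0,0,0,0,30,0,0,0,0,30,0,0,0,0,30,0,0,0,0,30,0,0,0,0]' | python3 jog.py
```

```text
clock: 16.2
ee_pos: [489.1, 149.3, 60.1]
ee_rot: [0.0, -3.138, 0.003]
clock: 16.62
ee_pos: [490.9, 150.1, 62.9]
ee_rot: [-0.0, 3.14, 0.001]
contact_force: [-0.2, 0.1, 0.3]
opening: 63.5
clock: 17.03
ee_pos: [490.6, 150.0, 62.2]
ee_rot: [-0.0, 3.141, 0.0]
contact_force: [-0.4, -0.1, 0.6]
opening: 35.2
grasp_force: 20.0
```

Scaled: -5 mm is -0.5, -25 mm is -2.5.

```bash
echo '[30,0,0,-1.5,0,30,0,0,-2.5,0,30,0,0,-2.5,0,30,0,0,-2.5,0,30,0,0,-0.5,0]' | python3 jog.py 25|sed -n 1,2p
echo '[30,-2.5,1.1,0,0,30,-2.5,1.1,0,0,30,-2.5,1.1,0,0,30,-2.5,1.1,0,0,30,-2.5,1.1,0,0]' | python3 jog.py|sed -n 1,2p
echo '[30,-2.5,0.7,0,0,30,-1.2,0.2,0,0,30,-0.5,0,0,0,30,0,0,0,0,30,0,0,0,0]' | python3 jog.py|sed -n 1,2p
echo '[30,0,0,0,0,30,0,0,0,0,30,0,0,0,0,30,0,0,0,0,30,0,0,0,0]' | python3 jog.py
python3 - <<'E'
from h import *
print(rows((657.7,214.6,72.2)).round(1))
b=snap('scene','scene4')
cv2.imwrite('pics/c4.png',cv2.resize(cv2.imread('pics/scene4.png')[130:290,60:330],None,fx=2.9,fy=2.9))
E
```

```text
clock: 17.45
ee_pos: [492.3, 150.2, 160.6]
clock: 17.87
ee_pos: [616.1, 205.4, 156.0]
clock: 18.28
ee_pos: [656.6, 213.1, 156.2]
clock: 18.7
ee_pos: [657.3, 214.0, 157.5]
ee_rot: [-0.001, 3.141, 0.001]
contact_force: [-0.1, -0.4, -1.3]
opening: 34.9
grasp_force: 25.0
[-0.4  0.6 85.3]
```

View pics/c4.png

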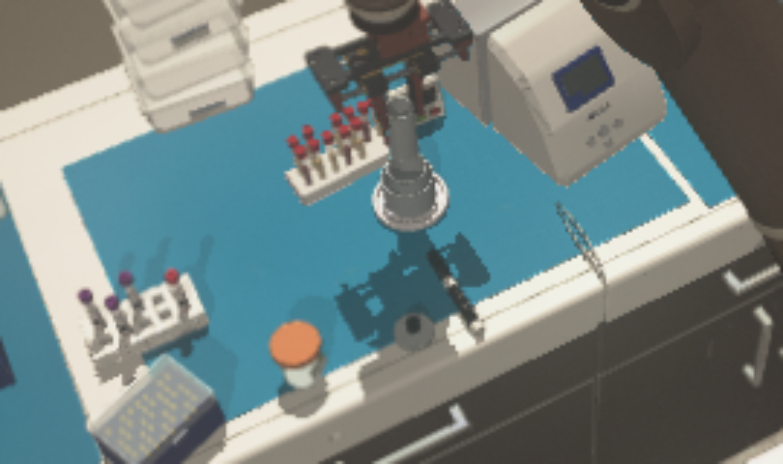

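The narrow beaker (crop (403,130)) hangs upright and centred over the nest (408,185). Lowering.

Scaled: 20 mm is 2, 18 mm is 1.8.

```bash
echo '[30,0,0.05,1.5,0,30,0,0,2,0,30,0,0,2,0,30,0,0,1.8,0,30,0,0,0.6,0]' | python3 jog.py|sed -n 1,4p
echo '[30,0,0,0,0,30,0,0,0,0,30,0,0,0.2,0,30,0,0,0.2,0,30,0,0,0,0]' | python3 jog.py|sed -n 1,4p
echo '[30,0,0,0.1,0,30,0,0,0,0,30,0,0,0,0,30,0,0,0,0]' | python3 jog.py
```

```text
clock: 19.17
ee_pos: [655.8, 214.1, 75.3]
ee_rot: [0.001, -3.138, 0.002]
contact_force: [0.5, -0.5, -1.6]
clock: 19.58
ee_pos: [657.8, 214.5, 74.8]
ee_rot: [-0.0, 3.141, 0.001]
contact_force: [0.2, -0.4, -1.2]
clock: 19.92
ee_pos: [657.6, 214.4, 73.3]
ee_rot: [-0.0, 3.141, 0.0]
contact_force: [-0.4, -0.4, -0.4]
opening: 35.1
grasp_force: 25.0
```

Scaled: 0.5 mm is 0.05.

```bash
echo '[30,0,0,0.05,0,30,0,0,0,0,30,0,0,0,0,30,0,0,0,0]' | python3 jog.py
```

```text
clock: 20.25
ee_pos: [657.5, 214.4, 72.6]
ee_rot: [0.0, -3.142, -0.0]
contact_force: [-0.2, -0.1, -0.9]
opening: 35.1
grasp_force: 25.0
```

```bash
echo '[30,0,0,0.1,0,30,0,0,0,0,30,0,0,0,0,30,0,0,0,0]' | python3 jog.py
```

```text
clock: 20.58
ee_pos: [657.9, 214.5, 72.3]
ee_rot: [-0.0, 3.141, 0.001]
contact_force: [-1.5, 0.0, 4.2]
opening: 34.8
grasp_force: 25.0
```

```bash
echo '[45,0,0,0,0,60,0,0,0,0,60,0,0,0,0,60,0,0,0,0,60,0,0,0,0]' | python3 jog.py
echo '[60,0,0,-1.5,0,60,0,0,-2.5,0,60,0,0,-2.5,0,60,0,0,-1,0,50,1,0,0,0]' | python3 jog.py|sed -n 1,2p
echo '[40,2.5,1.1,0,0,40,2.5,1.1,0,0,40,2.5,1.1,0,0,40,2.5,1.1,0,0,40,2.5,1.3,0,0]' | python3 jog.py|sed -n 1,2p
echo '[40,2.5,1.3,0,0,40,2.3,1.2,0,0,40,0,0,0,0,40,0,0,0,0,40,0,0,0,0]' | python3 jog.py|sed -n 1,2p
echo '[40,0,0,0,0,40,0,0,0,0,40,0,0,0,0]' | python3 jog.py
python3 - <<'E'
from h import *
print(rows((474.5,297.2,15)).round(1))
s=snap('top','top5'); b=snap('scene','scene5')
for c in(s,b):
  for t in (((657,215),67,25),((657,215),88,17.5),((474.5,297),31,8)):
    try: print(meas(c,*t))
    except Exception as e: print(e)
E
```

```text
clock: 21.0
ee_pos: [657.3, 214.3, 71.3]
ee_rot: [0.0, -3.141, 0.0]
contact_force: [-0.7, 0.3, 0.5]
opening: 59.6
grasp_force: 0.0
clock: 21.42
ee_pos: [650.3, 214.3, 149.6]
clock: 21.83
ee_pos: [521.1, 271.2, 146.1]
clock: 22.25
ee_pos: [475.1, 296.0, 146.6]
clock: 22.5
ee_pos: [475.3, 295.5, 146.5]
ee_rot: [0.002, 3.141, -0.001]
contact_force: [0.2, -0.5, -0.3]
opening: 40.1
grasp_force: 0.0
[  0.8   1.7 131.5]
(array([657.12988281, 214.44239807,  67.        ]), 25.71849822998047, array([202.05208106, 154.4005013 ]), np.float64(67.2399807124026))
(array([657.1517334 , 214.33621216,  88.        ]), 17.902252197265625, array([200.99908826, 152.48142102]), np.float64(87.6891414916613))
need at least one array to concatenate
need at least one array to concatenate
need at least one array to concatenate
(array([469.99121094, 298.09869385,  31.        ]), 8.345099449157715, array([202.00292147, 240.99403869]), np.float64(29.30060009490751))
```

The narrow beaker is seated: rim at 87.7 mm, centred at (657.2, 214.4). Now the lid.

```bash
echo '[40,0.1,0.2,1.5,0,40,0,0,2.5,0,40,0,0,2.5,0,40,0,0,2.5,0,40,0,0,1.5,0]' | python3 jog.py|sed -n 1,2p
echo '[40,0,0,1.5,0,40,0,0,0.8,0,40,0,0,0,0,40,0,0,0,0,40,0,0,0,0]' | python3 jog.py|sed -n 1,2p
echo '[40,0,0,0,0,40,0,0,0,0,40,0,0,0,0,40,0,0,0,0]' | python3 jog.py
python3 - <<'E'
from h import *
print(rows((474.5,297.2,15)).round(1))
E
```

```text
clock: 23.02
ee_pos: [472.7, 297.6, 39.3]
clock: 23.43
ee_pos: [474.1, 298.6, 19.5]
clock: 23.77
ee_pos: [473.7, 298.5, 19.1]
ee_rot: [-0.001, 3.141, 0.001]
contact_force: [0.2, 0.7, -0.2]
opening: 40.0
grasp_force: 0.0
[-0.8 -1.4  4.1]
```

```bash
echo '[40,-0.1,-0.1,0.3,0,40,0,0,0,0,40,0,0,0,0,28,0,0,0,0,14,0,0,0,0]' | python3 jog.py 20
echo '[12,0,0,0,0,12,0,0,0,0,12,0,0,0,0,12,0,0,0,0]' | python3 jog.py
echo '[12,0,0,-1,0,12,0,0,-1.5,0,12,0,0,-2.5,0,12,0,0,-2.5,0,12,0,0,-2.5,0]' | python3 jog.py|sed -n 1,2p
echo '[12,0,0,-2.5,0,12,0,0,0,0,12,0,0,0,0,12,0,0,0,0,12,0,0,0,0]' | python3 jog.py
python3 - <<'E'
from h import *
b=snap('scene','scene6'); print(rows((657.2,214.4,141)))
cv2.imwrite('pics/c6.png',cv2.resize(cv2.imread('pics/scene6.png')[130:290,60:330],None,fx=2.9,fy=2.9))
E
```

```text
clock: 24.18
ee_pos: [474.5, 297.3, 15.6]
ee_rot: [0.0, -3.141, 0.0]
contact_force: [-0.2, -1.1, -0.4]
opening: 30.0
grasp_force: 0.0
clock: 24.52
ee_pos: [474.5, 297.4, 15.7]
ee_rot: [-0.0, 3.142, 0.0]
contact_force: [1.0, -0.7, 1.2]
opening: 15.2
grasp_force: 20.0
clock: 24.93
ee_pos: [474.3, 297.0, 117.2]
clock: 25.35
ee_pos: [473.7, 296.9, 139.7]
ee_rot: [0.001, -3.14, 0.002]
contact_force: [1.2, -0.3, -1.1]
opening: 15.5
grasp_force: 20.0
[-183.45484303  -82.53054972   -1.6926435 ]
```

View pics/c6.png

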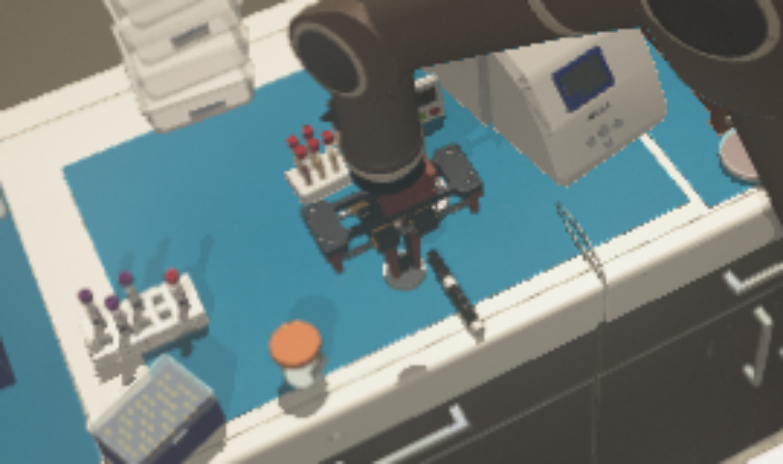

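The lid hangs level in the fingers (crop (403,275)), and its place on the bench holds only a shadow. Moving it to the nest.

```bash
echo '[12,-2.5,-1.2,0,0,12,-2.5,-1.2,0,0,12,-2.5,-1.2,0,0,12,-2.5,-1.2,0,0,12,-2.5,-1.2,0,0]' | python3 jog.py|sed -n 1,2p
echo '[12,-2.5,-1.2,0,0,12,-2.5,-0.9,0,0,12,-0.8,-0.2,0,0,12,0,0,0,0,12,0,0,0,0]' | python3 jog.py|sed -n 1,2p
echo '[12,0,0,0,0,12,0,0,0,0,12,0,0,0,0,12,0,0,0,0,12,0,0,0,0]' | python3 jog.py
python3 - <<'E'
from h import *
b=snap('scene','scene7'); print(rows((657.2,214.4,95.7)).round(1))
cv2.imwrite('pics/c7.png',cv2.resize(cv2.imread('pics/scene7.png')[140:220,150:250],None,fx=6,fy=6))
E
```

```text
clock: 25.82
ee_pos: [600.0, 236.5, 139.3]
clock: 26.23
ee_pos: [656.5, 214.4, 139.2]
clock: 26.65
ee_pos: [657.2, 214.9, 141.0]
ee_rot: [-0.002, 3.141, 0.001]
contact_force: [0.2, 0.8, -1.3]
opening: 15.3
grasp_force: 20.0
[ 0.1 -0.4 45.2]
```

View pics/c7.png

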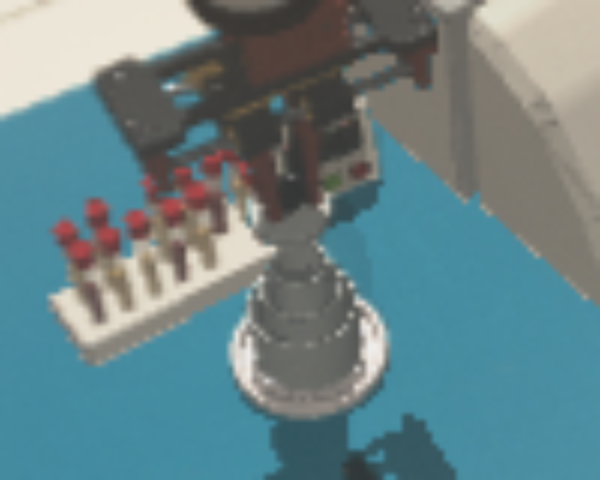

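The lid (crop (292,222)) is level and aligned over the narrow beaker's rim (297,265). Lowering.

```bash
echo '[12,0,-0.05,1,0,12,0,0,1.5,0,12,0,0,1,0,12,0,0,0.5,0,12,0,0,0,0]' | python3 jog.py|sed -n 1,4p
echo '[12,0,0,0,0,12,0,0,0,0,12,0,0,0.2,0,12,0,0,0.1,0,12,0,0,0,0]' | python3 jog.py|sed -n 1,4p
echo '[12,0,0,0.05,0,12,0,0,0,0,12,0,0,0,0,12,0,0,0,0]' | python3 jog.py
```

```text
clock: 27.12
ee_pos: [656.4, 213.5, 98.6]
ee_rot: [0.0, -3.139, 0.002]
contact_force: [0.2, 0.7, -0.1]
clock: 27.53
ee_pos: [657.5, 213.9, 97.8]
ee_rot: [-0.0, 3.141, 0.0]
contact_force: [-0.7, -0.4, -1.6]
clock: 27.87
ee_pos: [657.6, 213.9, 97.3]
ee_rot: [-0.0, 3.141, 0.0]
contact_force: [-0.4, -0.4, 0.0]
opening: 15.4
grasp_force: 20.0
```

Scaled: 1 mm is 0.1.

```bash
echo '[12,0,0,0.1,0,12,0,0,0,0,12,0,0,0,0,12,0,0,0,0]' | python3 jog.py|sed -n 1,4p
echo '[12,0,0,0.07,0,12,0,0,0,0,12,0,0,0,0,12,0,0,0,0]' | python3 jog.py
```

```text
clock: 28.2
ee_pos: [657.9, 213.9, 96.7]
ee_rot: [-0.0, 3.141, 0.001]
contact_force: [0.2, 0.4, 5.1]
clock: 28.53
ee_pos: [658.1, 213.9, 96.2]
ee_rot: [-0.0, 3.14, 0.001]
contact_force: [-0.3, -0.3, 5.3]
opening: 15.4
grasp_force: 20.0
```

```bash
echo '[25,0,0,0,0,40,0,0,0,0,40,0,0,0,0,40,0,0,0,0,40,0,0,0,0]' | python3 jog.py
echo '[40,0,0,-1,0,40,0,0,-2,0,40,0,0,-2.5,0,40,0,0,-2.5,0,40,0,0,0,0]' | python3 jog.py|sed -n 1,2p
echo '[40,2.5,0,0,0,40,3,0,0,0,40,3,0,0,0,40,3,0,0,0,40,3,0,0,0]' | python3 jog.py|sed -n 1,2p
echo '[40,0,-2,0,0,40,0,-3,0,0,40,0,-3,0,0,40,0,-2,0,0,40,0,0,0,0]' | python3 jog.py|sed -n 1,2p
python3 - <<'E'
from h import *
s=snap('top','top8');b=snap('scene','scene8')
for c in(s,b):
  for t in (((657,215),111,8),((657,215),91,23.5,4),((657,215),67,25)):
    try: print(meas(c,*t))
    except Exception as e: print(e)
cv2.imwrite('pics/c8.png',cv2.resize(cv2.imread('pics/scene8.png')[120:290,60:330],None,fx=2.9,fy=2.9))
E
```

```text
clock: 28.95
ee_pos: [657.3, 213.8, 95.1]
ee_rot: [0.0, -3.141, 0.0]
contact_force: [0.3, -0.2, 0.5]
opening: 39.2
grasp_force: 0.0
clock: 29.37
ee_pos: [660.2, 214.3, 181.8]
clock: 29.78
ee_pos: [511.0, 213.7, 175.5]
clock: 30.2
ee_pos: [512.6, 108.8, 176.2]
need at least one array to concatenate
need at least one array to concatenate
need at least one array to concatenate
(array([654.8404541 , 214.65864563, 111.        ]), 9.415841102600098, array([198.4980706 , 178.99272171]), np.float64(109.03849047486415))
(array([654.87969971, 216.39518738,  91.        ]), 25.11762046813965, array([198.61980443, 182.9047745 ]), np.float64(90.26775446178863))
(array([650.25506592, 216.47145081,  67.        ]), 25.26410484313965, array([199.84550887, 188.17377273]), np.float64(65.80543289737591))
```

View pics/c8.png

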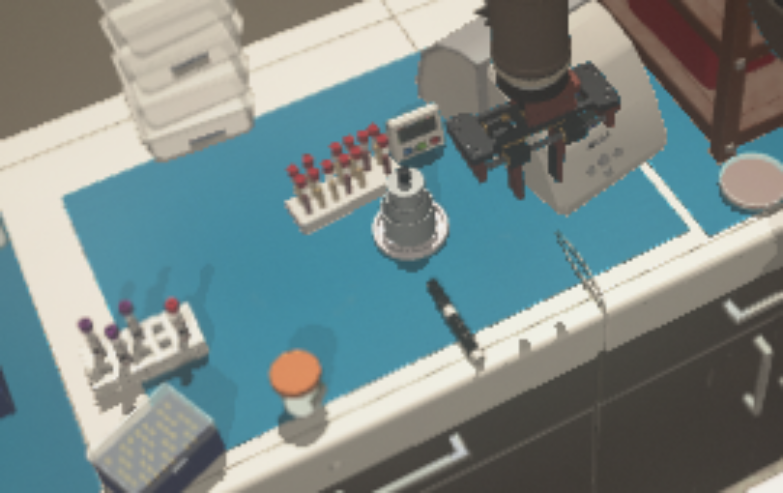

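The nest stands upright with the lid seated (crop (405,185); knob at 109 mm, plate at about 90 mm). The gripper is clear and the bystanders in view haven't moved, so I'm handing in.

```bash
echo '[40,0,0,0,0,40,0,0,0,0,40,0,0,0,0,40,0,0,0,0,40,0,0,0,0]' | python3 jog.py|sed -n 1,2p; python3 -c "
from plant import env; print(env.hand_in())"
```

```text
clock: 30.72
ee_pos: [512.4, 114.4, 175.3]
the job is handed in; nothing more can be done
None
```

I packed the set in order (wide, middle and narrow beakers, then the lid) and handed the job in at about 31 s; the last picture showed it upright with the lid seated, but no verdict was returned.

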